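Uncap the flow-cell cartridge and cure its lid joint

ROBOT

A 6-joint arm with a two-finger parallel gripper is mounted at the origin on the work surface. World frame = base frame: x ahead of the robot, y to its left, z up, the work surface at z = 0. Lengths are in m, angles in rad, forces in N, time in s.
With the tool pointing down it reaches from about 0.275 to 0.875 m from the base axis. Payload 12.5 kg.
Tool frame: the origin (TCP) lies on the centre line of the jaws, within the pads' length; the fingertips stand r.finger_overhang ahead of it and the grasp point (between the pads) lies 3 mm ahead of it (r.finger_overhang is the distance from the TCP to the fingertips, in m); z points along the fingers, y is the direction in which the jaws open and shut (so a half turn about z gives the same grasp; the last joint's range is limited). The gripper opens to 85 mm and grips with 20 to 120 N. Pads are 22 mm wide; open, the fingers measure 114 mm over their backs; the gripper's body (76 mm by 85 mm) begins 54 mm behind the grasp point. The pads swing forward as they close: fully open they stand 13 mm farther back than shut.
Start: joints at [-1.28, 0.351, 1.652, -0, 1.139, -0.085], TCP at [0.202, -0.512, 0.253] pointing down, gripper open.
Joint ranges: [-2.75, 2.75], [-0.79, 2.1], [0.01, 2.65], [-1.57, 4.71], [0.07, 3.14], [-2.87, 2.87]. Speed limits (rad/s): [2.22, 2.22, 2.79, 3.14, 3.14, 3.14].

INTERFACE

Orientations are given as a unit quaternion [x, y, z, w].
In Python, from cell import r, optics gives the robot as it stands. The module is installed in compiled form; this text tells all that it offers. Calls block until the motion is done:
- r.move_to(position, orientation): joint-space move of the TCP to a pose.
- r.move_linear(position, rot=None, vel=0.15): straight line of the TCP; rot=None keeps the orientation; vel is the mean speed in m/s.
- r.set_joints(angles): joint-space move.
- r.set_gripper(opening, squeeze=None): opening from 0.0 (shut) to 1.0 (fully open); squeeze is the grip in N (None keeps the last); returns when the fingers have stopped.
- r.sleep(seconds).
- r.inverse_kinematics(position, orientation): joint angles nearest the present ones, or None.
- optics.get_image(name): name is "scene" or "top" or "wrist"; returns a dict with "pixels" (384x512x3 uint8, red, green, blue), "depth" (384x512 float32, m along the optical axis (not along the pixel's ray), 0 where there is no reading), "fx", "fy", "cx", "cy" (pixels), "D" ([k1, k2, p1, p2, k3] as OpenCV has them; the pictures are not rectified), "camera_from_world" (4x4, takes a point from world to camera coordinates); the wrist camera has in their place "mount" (4x4, takes a point from camera to tool coordinates, whose origin is the TCP and whose axes are the flange's). Camera axes: x right, y down, z forward; pixel columns grow to the right and rows downward; lengths in m; the calibration is good to about 2 mm. A picture is of the moment at which its call begins: read the wrist's pose just before it.
A pose or a line that the arm cannot do raises r.PlanningError and nothing moves.
- r.hand_in(): hands the job in, once; it reports no verdict.
Readings, each from a call of its own:
- r.current_t(): time.
- r.current_q(): joint angles.
- r.current_qvel(): joint speeds.
- r.current_effort(): joint torques, N m.
- r.current_tool_pos(): TCP position.
- r.current_ee_rot(): TCP orientation.
- r.current_contact_force(): force on the tool from outside, world axes, zero at the start.
- r.current_torque(): the same for the moment, N m.
- r.current_opening(): opening from 0.0 (shut) to 1.0 (fully open).
Only numpy, scipy, OpenCV 4.12 (cv2) and the standard library are available. Lean on these libraries where they do the work, as an engineer would, in place of code of your own. Each camera call takes 0.05 s, during which the arm holds its last target.

TASK

Lift every loose dust cap off the flow-cell cartridge and set each one upright in its own pocket of the cap tray. Then take the curing pen from its stand and guide its tip along the black lid joint, from the round mark to the square mark and round both bends, no faster than about 2 cm per second and staying a few millimetres (less than a centimetre) above the lid all the way. Finally hang the pen back in the fork of its stand, leaving the caps in the tray and the other things on the bench standing where they are.

Things in the scene. Friction and masses are not known exactly. Their poses are not given: they have to be found in the camera images.
- cartridge: Flow-cell cartridge: loose flat slab 110 (x) x 270 (y) x 30 mm high, 0.9 kg, grey base, bare aluminium lid. Origin at the centre of its underside. A 4 mm wide black joint line runs over its top, round mark at the +y end, square mark at the -y end. Five steel port stubs, 12 mm across and 5 mm high, stand 18 mm off the line; 3 to 5 of them wear a dust cap, which covers part of the line.
- seam0 (a point): Point 0 of 0 to 8 on the black joint line, on the lid's top face (30 mm up), at x = -15, y = 115 mm in the cartridge's frame; the line starts here, beside the round mark.
- seam1 (a point): Point 1 of 0 to 8 on the black joint line, on the lid's top face (30 mm up), at x = -15, y = 86.7 mm in the cartridge's frame; the line is straight here.
- seam2 (a point): Point 2 of 0 to 8 on the black joint line, on the lid's top face (30 mm up), at x = -15, y = 58.3 mm in the cartridge's frame; the line is straight here.
- seam3 (a point): Point 3 of 0 to 8 on the black joint line, on the lid's top face (30 mm up), at x = -15, y = 30 mm in the cartridge's frame; the line bends here.
- seam4 (a point): Point 4 of 0 to 8 on the black joint line, on the lid's top face (30 mm up), at x = 0, y = 0 mm in the cartridge's frame; the line is straight here.
- seam5 (a point): Point 5 of 0 to 8 on the black joint line, on the lid's top face (30 mm up), at x = 15, y = -30 mm in the cartridge's frame; the line bends here.
- seam6 (a point): Point 6 of 0 to 8 on the black joint line, on the lid's top face (30 mm up), at x = 15, y = -58.3 mm in the cartridge's frame; the line is straight here.
- seam7 (a point): Point 7 of 0 to 8 on the black joint line, on the lid's top face (30 mm up), at x = 15, y = -86.7 mm in the cartridge's frame; the line is straight here.
- seam8 (a point): Point 8 of 0 to 8 on the black joint line, on the lid's top face (30 mm up), at x = 15, y = -115 mm in the cartridge's frame; the line ends here, beside the square mark.
- cap1: White dust cap, loose, 40 g: a disc 44 mm across and 16 mm high with a bore 19 mm wide and 10 mm deep in its underside that fits loosely over a port stub, and on top a round grip knob 18 mm across from 16 to 40 mm height. Origin at the centre of its underside, z up. May be absent.
- cap2: White dust cap, loose, 40 g: a disc 44 mm across and 16 mm high with a bore 19 mm wide and 10 mm deep in its underside that fits loosely over a port stub, and on top a round grip knob 18 mm across from 16 to 40 mm height. Origin at the centre of its underside, z up. May be absent.
- cap3: White dust cap, loose, 40 g: a disc 44 mm across and 16 mm high with a bore 19 mm wide and 10 mm deep in its underside that fits loosely over a port stub, and on top a round grip knob 18 mm across from 16 to 40 mm height. Origin at the centre of its underside, z up. May be absent.
- cap4: White dust cap, loose, 40 g: a disc 44 mm across and 16 mm high with a bore 19 mm wide and 10 mm deep in its underside that fits loosely over a port stub, and on top a round grip knob 18 mm across from 16 to 40 mm height. Origin at the centre of its underside, z up. May be absent.
- cap5: White dust cap, loose, 40 g: a disc 44 mm across and 16 mm high with a bore 19 mm wide and 10 mm deep in its underside that fits loosely over a port stub, and on top a round grip knob 18 mm across from 16 to 40 mm height. Origin at the centre of its underside, z up. May be absent.
- cap_tray: Blue cap tray, loose, 0.6 kg, 206 (x) x 139 (y) x 22 mm high, with 3 (along x) x 2 (along y) square pockets 62 mm wide; floor 4 mm thick, walls 5 mm thick and 22 mm high. Origin at the centre of its underside. Pocket centres at x = -67, 0, 67 and y = -33.5, 33.5 mm.
- pen_stand: Grey pen stand, fixed: a fork of two level prongs along the stand's x, 26 mm apart, tops 115 mm above the bench (nothing is higher); the slot is open at the stand's -x side (prong ends at x = -39 mm), closed by a column at x = 43 mm. Origin on the bench straight below the point midway between the prongs where the pen hangs.
- pen: White curing pen, loose, 90 g, hanging tip down, tip 30 mm above the bench. From the tip up: cone to 22 mm, shaft 16 mm thick to 85 mm, grey collar 40 mm across from 85 to 93 mm that rests on the prongs, round handle 20 mm thick from 93 to 150 mm to grip. Origin at the tip, z towards the handle. To take: lift 90 mm straight up, or lift 10 mm and draw out to the stand's -x.
- tube_block: Bystander: red tube block, loose, to be left alone.
- tip_box: Bystander: white box with orange top, loose, to be left alone.
- petri_dish: Bystander: petri dish, loose, to be left alone.
- vial_a: Bystander: small vial, loose, to be left alone.
- vial_b: Bystander: small vial, loose, to be left alone.
- timer: Bystander: grey timer, loose, to be left alone.
There are look-alikes about, which are no part of the job. What is shaped like the cap1 but pink is not meant.

How it is judged:
By the outcome, as a careful person would: the job done as asked, in the order asked, and still so for the second after the job is handed in, with the robot touching nothing.
Of cap1, cap2, cap3, cap4, cap5 only 3 to 5 are there at a start; the rules pass over those that are not, and their reading is None.
At some moment in a run one of cap_tray, cartridge may be knocked a few centimetres aside while the robot is not near it.
It also fails if it takes over 210 s, if anything falls off the work surface, if the arm or the gripper's body presses on something with over 40 N, if the wrist force passes 120 N, or if a joint passes its speed limit or range.

## Working session

There is one attempt and no reset: what is moved stays moved. The work goes in short steps, each a Python script; the robot and the scene stay as the last script left them, time stands still between calls to the robot, and variables do not carry over. Pictures are saved under pics/ and viewed, and the job is handed in when it is done.

```bash
ls; mkdir -p pics; python3 - <<'E'
from cell import r, optics
import cv2,numpy as np
for n in ["scene","top","wrist"]:
    d=optics.get_image(n); cv2.imwrite(f"pics/{n}0.png",d["pixels"][:,:,::-1])
    print(n,d["fx"],d["fy"],d["cx"],d["cy"],d["D"]); print(np.round(d.get("camera_from_world",d.get("mount")),4))
print(r.current_t(),r.finger_overhang,r.current_tool_pos(),r.current_ee_rot())
E
```

```text
pics
scene 367.92226058504383 367.92226058504383 257.99761634898545 185.06431670780432 [-0.11924931  0.          0.          0.          0.        ]
[[ 0.399   0.9168 -0.0178 -0.2118]
 [ 0.6543 -0.2983 -0.6949 -0.304 ]
 [-0.6424  0.2657 -0.7189  1.4172]
 [ 0.      0.      0.      1.    ]]
top 382.3630471965885 382.3630471965885 255.6797968754473 191.38395838768963 [-0.08304714  0.          0.          0.          0.        ]
[[-0.0082 -1.     -0.0048 -0.0085]
 [-0.9875  0.0088 -0.1576  0.5125]
 [ 0.1576  0.0035 -0.9875  0.7826]
 [ 0.      0.      0.      1.    ]]
wrist 281.91538652644005 281.91538652644005 256.23090041974166 192.98809876884712 [0.00399993 0.         0.         0.         0.        ]
[[ 1.100e-03 -9.584e-01 -2.854e-01  7.330e-02]
 [ 1.000e+00  1.100e-03  3.000e-04 -5.000e-04]
 [ 0.000e+00 -2.854e-01  9.584e-01 -1.211e-01]
 [ 0.000e+00  0.000e+00  0.000e+00  1.000e+00]]
0.15 0.022 [ 0.20181557 -0.51138391  0.2528974 ] [ 9.82397896e-01  1.86799856e-01 -5.36764464e-05 -4.29353762e-04]
```

View pics/scene0.png

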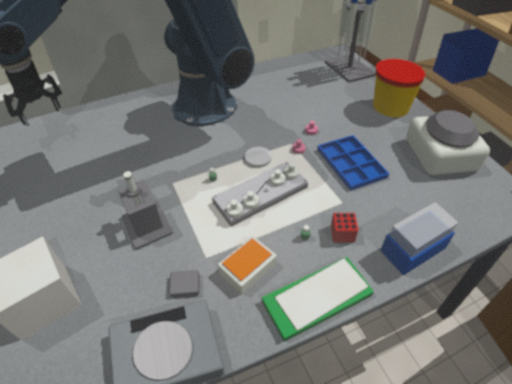

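View pics/top0.png

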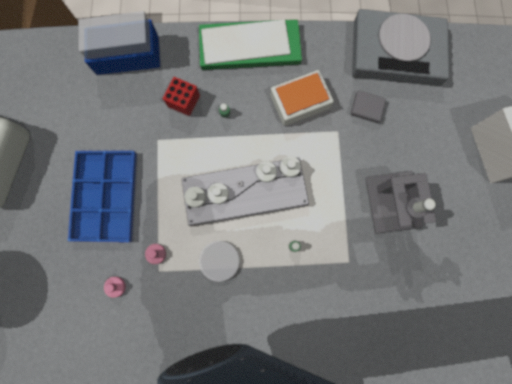

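View pics/wrist0.png

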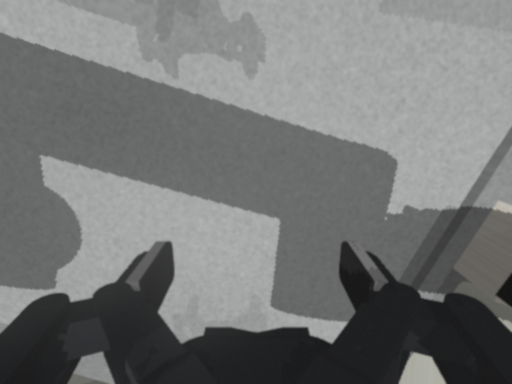

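The top view shows four white caps on the cartridge, at (195,196), (218,193), (266,169) and (290,166), with a bare port near (240,184). The pink look-alikes are at (155,254) and (114,287). The tray is around (103,196), and the pen handle is at (428,205). I'll confirm with enlarged crops.

```bash
cat > h.py <<'E'
from cell import r, optics
import cv2,numpy as np
from scipy.spatial.transform import Rotation as R
def cam(n):
    p,q=r.current_tool_pos(),r.current_ee_rot()
    d=optics.get_image(n)
    d["K"]=np.array([[d["fx"],0,d["cx"]],[0,d["fy"],d["cy"]],[0,0,1]]);d["D"]=np.array(d["D"],float)
    if n=="wrist":
        T=np.eye(4);T[:3,:3]=R.from_quat(q).as_matrix();T[:3,3]=p
        d["camera_from_world"]=np.linalg.inv(T@np.array(d["mount"]))
    d["W"]=np.linalg.inv(d["camera_from_world"])
    return d
def rays(d,uv):
    u=cv2.undistortPoints(np.array(uv,float).reshape(-1,1,2),d["K"],d["D"]).reshape(-1,2)
    return np.c_[u,np.ones(len(u))]@d["W"][:3,:3].T
def onplane(d,uv,z):
    v=rays(d,uv);o=d["W"][:3,3]
    return o+v*((z-o[2])/v[:,2])[:,None]
def proj(d,P):
    M=d["camera_from_world"]
    rv,_=cv2.Rodrigues(M[:3,:3])
    return cv2.projectPoints(np.array(P,float).reshape(-1,3),rv,M[:3,3],d["K"],d["D"])[0].reshape(-1,2)
def save(n,im): cv2.imwrite(f"pics/{n}.png",im[:,:,::-1])
E
python3 - <<'E'
from h import *
d=cam("top");im=d["pixels"]
a=cv2.resize(im[145:240,170:330],None,fx=5,fy=5,interpolation=cv2.INTER_CUBIC);save("c1",a)
a=cv2.resize(im[150:260,350:470],None,fx=5,fy=5,interpolation=cv2.INTER_CUBIC);save("c2",a)
s=cam("scene")["pixels"]
a=cv2.resize(s[155:260,100:320],None,fx=3.6,fy=3.6,interpolation=cv2.INTER_CUBIC);save("c3",a)
E
```

```text
(no output)
```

View pics/c1.png

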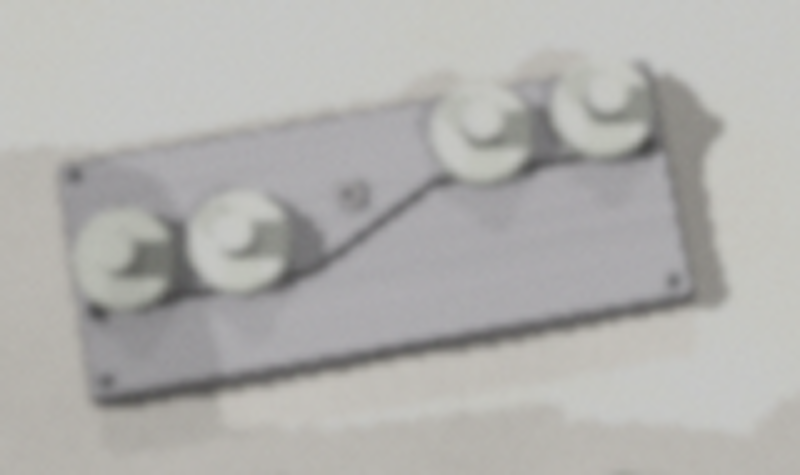

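View pics/c2.png

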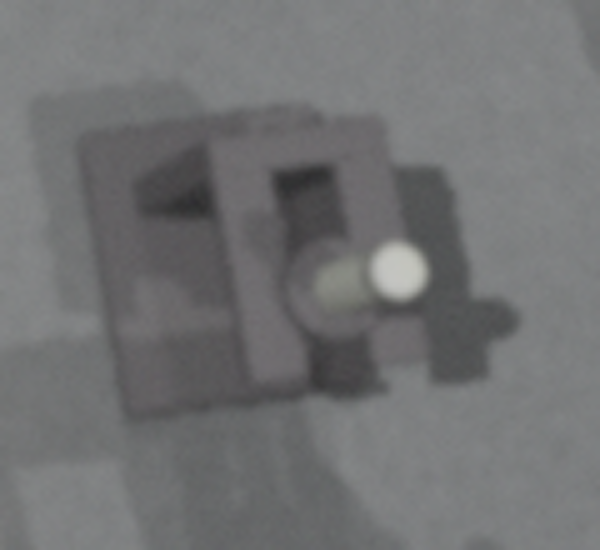

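View pics/c3.png

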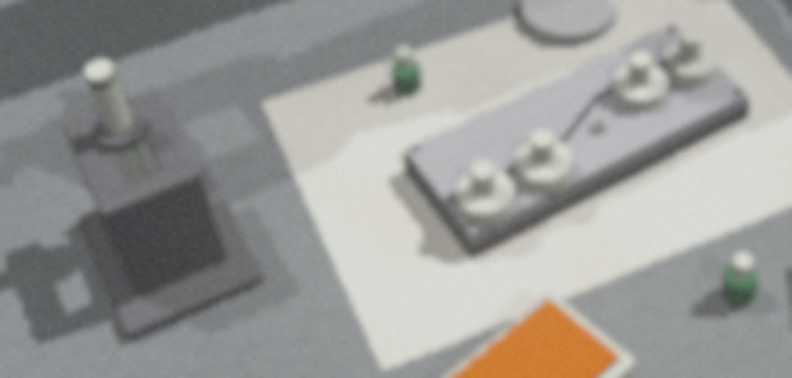

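Confirmed: four white caps and a bare middle stub. The round mark is at the left (+y) end, and the stand's slot opens toward the robot. Next I'll measure.

```bash
cat >> h.py <<'E'
def xyz(d):
    h,w=d["depth"].shape
    v,u=np.mgrid[:h,:w]
    n=cv2.undistortPoints(np.c_[u.ravel(),v.ravel()].astype(float).reshape(-1,1,2),d["K"],d["D"]).reshape(-1,2)
    P=np.c_[n,np.ones(len(n))]*d["depth"].reshape(-1,1)
    P=P@d["W"][:3,:3].T+d["W"][:3,3]
    P[d["depth"].ravel()==0]=np.nan
    return P.reshape(h,w,3)
def mask_rect(d,mask,z,center):
    "largest blob's outline cast on plane z -> minAreaRect in m: centre, long side, short side, angle of long side"
    n,l,s,c=cv2.connectedComponentsWithStats(mask.astype(np.uint8))
    i=1+np.argmax(s[1:,4]); m=(l==i).astype(np.uint8)
    cs=max(cv2.findContours(m,cv2.RETR_EXTERNAL,cv2.CHAIN_APPROX_NONE)[0],key=cv2.contourArea)
    P=onplane(d,cs.reshape(-1,2),z)[:,:2]
    return cv2.minAreaRect((P*1000).astype(np.float32)),s[i]
E
python3 - <<'E'
from h import *
np.set_printoptions(precision=4,suppress=True)
for n in ["top","scene"]:
    d=cam(n);X=xyz(d);im=d["pixels"];hsv=cv2.cvtColor(im,cv2.COLOR_RGB2HSV)
    w=im.min(2)
    print(n,"bench z",np.nanmedian(X[250:300,300:380,2]) )
    z=X[...,2]
    blue=(hsv[...,0]>100)&(hsv[...,0]<125)&(hsv[...,1]>140)
    blue&=(X[...,1]>0.15)&(X[...,0]<0.72)&(z<.06)
    print("tray",mask_rect(d,blue,0.022,None))
    reg=(abs(X[...,0]-0.5)<.16)&(abs(X[...,1])<.2)
    lid=reg&(z>.018)&(z<.08)
    print("cart",mask_rect(d,cv2.morphologyEx(lid.astype(np.uint8),cv2.MORPH_OPEN,np.ones((5,5))),0.03,None))
    # knobs
    kn=reg&(z>.06)
    n_,l,s,c=cv2.connectedComponentsWithStats(kn.astype(np.uint8))
    for i in range(1,n_):
        if s[i,4]>8: 
            P=X[l==i]; print("knob px",c[i],s[i,4],np.nanmedian(P,0),"top@.07",onplane(d,[c[i]],.07)[0])
    pn=(X[...,1]<-.25)&(z>.165)&(z<.2)&(w>120)&(X[...,0]<.7)&(X[...,0]>.2)
    n_,l,s,c=cv2.connectedComponentsWithStats(pn.astype(np.uint8))
    for i in range(1,n_):
        if s[i,4]>8: print("pen",c[i],s[i,4],onplane(d,[c[i]],.18)[0],np.nanmedian(X[l==i],0))
    st=(X[...,1]<-.2)&(abs(z-.115)<.012)&(X[...,0]<.7)&(X[...,0]>.2)
    n_,l,s,c=cv2.connectedComponentsWithStats(st.astype(np.uint8))
    for i in range(1,n_):
        if s[i,4]>20: print("stand",c[i],s[i],np.nanmedian(X[l==i],0),cv2.minAreaRect((onplane(d,np.argwhere(l==i)[:,::-1],.115)[:,:2]*1000).astype(np.float32)))
    vis=np.clip((np.nan_to_num(z)*1200),0,255).astype(np.uint8)
    save("z_"+n,cv2.resize(cv2.applyColorMap(vis,cv2.COLORMAP_JET),None,fx=1.5,fy=1.5))
E
```

```text
top bench z -2.7993106741952545e-05
tray (((509.09674072265625, 330.98291015625), (139.98887634277344, 200.36688232421875), 89.03999328613281), array([  69,  152,   66,   90, 5299], dtype=int32))
cart (((517.1626586914062, 12.994415283203125), (113.46733093261719, 266.7756652832031), 9.634149551391602), array([ 181,  157,  127,   69, 5966], dtype=int32))
knob px [290.7869 163.7049] 61 [ 0.5659 -0.0876  0.0695] top@.07 [ 0.5659 -0.0872  0.07  ]
knob px [265.9077 168.9077] 65 [ 0.5551 -0.035   0.0692] top@.07 [ 0.5552 -0.0348  0.07  ]
knob px [216.0952 191.0952] 63 [0.5093 0.0695 0.0695] top@.07 [0.509  0.0693 0.07  ]
knob px [192.381  194.9683] 63 [0.5014 0.1193 0.0694] top@.07 [0.5013 0.1186 0.07  ]
pen [428.7745 203.9608] 102 [ 0.4644 -0.3252  0.18  ] [ 0.4645 -0.3253  0.1796]
stand [504.8035 128.4386] [496 109  16  48 285] [ 0.6312 -0.535   0.1131] ((621.1439819335938, -537.7335205078125), (101.16682434082031, 20.113828659057617), 14.041400909423828)
stand [410.9242 198.269 ] [ 390  173   46   54 1398] [ 0.4848 -0.3142  0.1151] ((482.52593994140625, -322.462646484375), (99.26750183
[... 481 characters left out ...]
]
knob px [276.7353 172.5588] 34 [0.5137 0.0675 0.0684] top@.07 [0.5147 0.0669 0.07  ]
knob px [249.5455 194.4545] 33 [ 0.5597 -0.0369  0.069 ] top@.07 [ 0.5611 -0.0368  0.07  ]
knob px [234.     203.2439] 41 [ 0.5724 -0.0855  0.0681] top@.07 [ 0.5733 -0.0866  0.07  ]
pen [127.619  175.0952] 42 [ 0.4705 -0.3235  0.18  ] [ 0.4682 -0.323   0.1794]
stand [136.9391 198.4689] [118 180  38  37 723] [ 0.493  -0.3188  0.1155] ((488.28277587890625, -320.5965881347656), (110.39347839355469, 74.63557434082031), 7.107597351074219)
stand [ 37.5396 291.0396] [  4 239  61  76 556] [ 0.6813 -0.5755  0.1147] ((620.2135620117188, -604.02490234375), (153.63270568847656, 138.81138610839844), 13.998921394348145)
```

View pics/z_top.png

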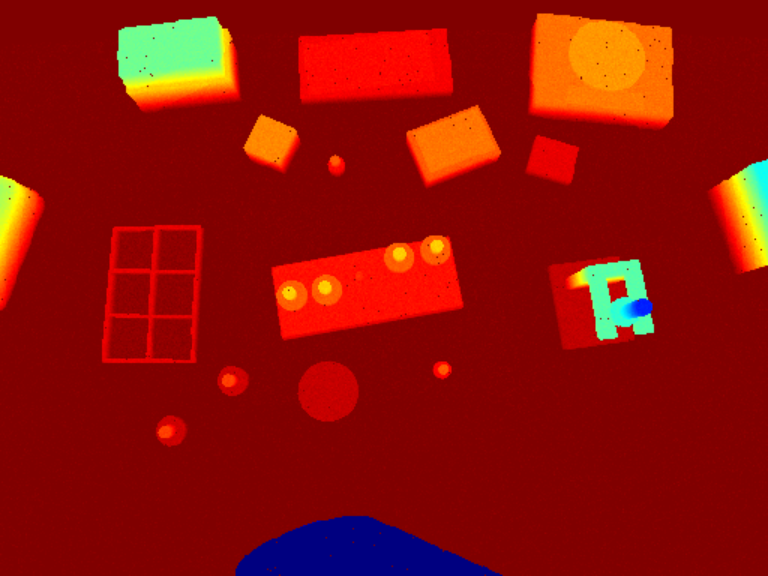

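The top and scene cameras differ by about 6 mm in x, so I'll check with the wrist camera above the cartridge.

```bash
cat >> h.py <<'E'
def down(psi_deg): # tool z down, tool x at heading psi
    a=np.radians(psi_deg);return R.from_matrix(np.array([[np.cos(a),np.sin(a),0],[np.sin(a),-np.cos(a),0],[0,0,-1]])).as_quat()
def knobs(d,z=0.07,zlo=.06,zhi=.085,area=8,box=(.5,0,.16,.22)):
    X=xyz(d);Z=X[...,2]
    reg=(abs(X[...,0]-box[0])<box[2])&(abs(X[...,1]-box[1])<box[3])
    m=(reg&(Z>zlo)&(Z<zhi)).astype(np.uint8)
    n_,l,s,c=cv2.connectedComponentsWithStats(m);out=[]
    for i in range(1,n_):
        if s[i,4]>area: out.append((c[i],s[i,4],onplane(d,[c[i]],z)[0],np.nanmedian(X[l==i],0)))
    return out
E
python3 - <<'E'
from h import *
np.set_printoptions(precision=4,suppress=True)
r.move_to([0.525,0.013,0.30],down(99.6))
print(r.current_t(),r.current_tool_pos(),r.current_q())
d=cam("wrist");save("w1",d["pixels"])
print("bench",np.nanpercentile(xyz(d)[...,2],[5,25,50,75]))
for k in knobs(d,area=60): print(k)
E
```

```text
2.5583 [0.525  0.0123 0.2999] [-0.0652  0.2597  1.6573 -0.0001  1.2247 -0.2314]
bench [-0.0008  0.0004  0.0015  0.0361]
(array([251.896 ,  75.7129]), np.int32(202), array([0.5025, 0.12  , 0.07  ]), array([0.5025, 0.1201, 0.0702]))
(array([251.314 , 119.9419]), np.int32(172), array([0.5098, 0.0711, 0.07  ]), array([0.5097, 0.0711, 0.0702]))
(array([273.3774, 205.5975]), np.int32(159), array([ 0.5561, -0.0319,  0.07  ]), array([ 0.5561, -0.0321,  0.07  ]))
(array([274.1391, 242.053 ]), np.int32(151), array([ 0.5668, -0.0837,  0.07  ]), array([ 0.567 , -0.0839,  0.07  ]))
```

View pics/w1.png

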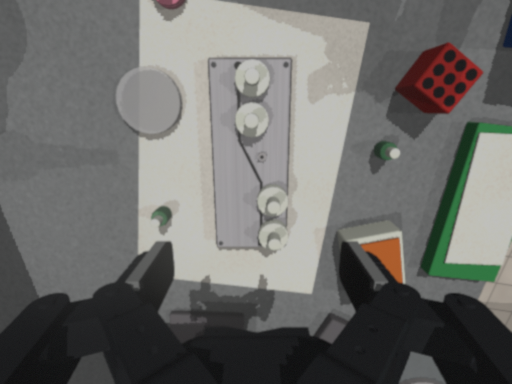

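The wrist agrees with the top camera to within 1 mm in x and 3 mm in y, and knob height comes out at the expected 70 mm. I'll take the first cap, at the round-mark end.

```bash
cat >> h.py <<'E'
def pick(x,y,psi,z=0.072):
    r.set_gripper(0.5,40)
    r.move_to([x,y,z+.05],down(psi))
    r.move_linear([x,y,z],vel=.08)
    f0=r.current_contact_force()
    r.set_gripper(0.0,40)
    r.move_linear([x,y,z+.07],vel=.12)
    print("t",r.current_t(),"open",r.current_opening(),"F",np.round(f0,1),np.round(r.current_contact_force(),1))
def traylook(n):
    d=cam("wrist");save(n,d["pixels"]);X=xyz(d);hsv=cv2.cvtColor(d["pixels"],cv2.COLOR_RGB2HSV)
    b=(hsv[...,0]>100)&(hsv[...,0]<125)&(hsv[...,1]>120)&(X[...,2]>.012)&(X[...,2]<.035)&(X[...,1]>.1)
    print("tray",mask_rect(d,b,.022,None)); return d
E
python3 - <<'E'
from h import *
pick(.502,.1193,99.6)
r.move_to([.51,.331,.30],down(90))
print(r.current_t());traylook("w2")
E
```

```text
t 5.7917 open 0.19136702417667648 F [ 0.6 -0.4  0.5] [ 0.3  0.6 -1.1]
6.825
tray (((510.27484130859375, 335.111083984375), (137.66554260253906, 205.2056121826172), 89.17462921142578), array([ 182,  107,  151,   99, 3113], dtype=int32))
```

View pics/w2.png

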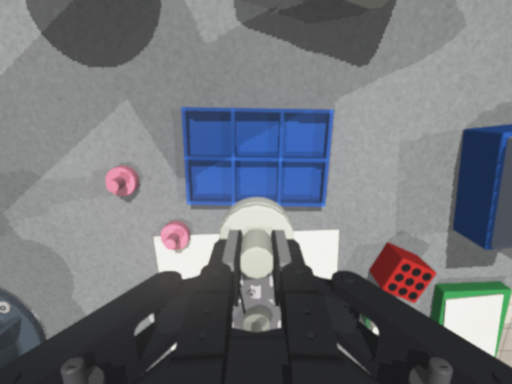

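Cap 1 is held, and the tray reads 138 × 205 mm centred at (0.510, 0.334), matching the given size. I'll place it and carry on with the others, rechecking the tray and cartridge before each.

```bash
cat >> h.py <<'E'
def place(px,py,zb=.0415+.004+.0015,zup=.12):
    r.move_to([px,py,zup],down(90))
    r.move_linear([px,py,zb],vel=.07)
    print("F",np.round(r.current_contact_force(),1))
    r.set_gripper(0.38); r.move_linear([px,py,zup],vel=.15)
    print("placed t",r.current_t())
def pocket(c,yaw,i,j):
    a=np.radians(yaw);l=np.array([[-.067,0,.067][i],[-.0335,.0335][j]])
    return np.array(c)+[np.cos(a)*l[0]-np.sin(a)*l[1],np.sin(a)*l[0]+np.cos(a)*l[1]]
def topcheck():
    d=cam("top");X=xyz(d);hsv=cv2.cvtColor(d["pixels"],cv2.COLOR_RGB2HSV)
    b=(hsv[...,0]>100)&(hsv[...,0]<125)&(hsv[...,1]>140)&(X[...,1]>.15)&(X[...,0]<.72)&(X[...,2]<.06)
    print("top tray",mask_rect(d,b,.022,None))
    for k in knobs(d): print("  knob",k[0],k[1],np.round(k[2],4))
    return d
E
python3 - <<'E'
from h import *
c=pocket((.510,.3335),-.9,0,1);print(c)
place(*c)
r.move_to([.515,.16,.30],down(99.6))
d=topcheck();save("t2",d["pixels"])
d=cam("wrist");save("w3",d["pixels"])
for k in knobs(d,area=40): print(k[0],k[1],np.round(k[2],4))
print(r.current_t())
E
```

```text
[0.44353446 0.36804826]
F [-0.1 -0.3 -0.7]
placed t 9.8Traceback (most recent call last):
  File "<stdin>", line 5, in <module>
  File "h.py", line 73, in topcheck
    print("top tray",mask_rect(d,b,.022,None))
                     ~~~~~~~~~^^^^^^^^^^^^^^^
  File "h.py", line 35, in mask_rect
    i=1+np.argmax(s[1:,4]); m=(l==i).astype(np.uint8)
        ~~~~~~~~~^^^^^^^^^
    return _wrapfunc(a, 'argmax', axis=axis, out=out, **kwds)
    return bound(*args, **kwds)
ValueError: attempt to get argmax of an empty sequence
```

Top view is occluded by the arm here; I'll use the wrist camera instead.

```bash
python3 - <<'E'
from h import *
print(r.current_tool_pos())
d=traylook("w3")
for k in knobs(d,area=40): print(k[0],k[1],np.round(k[2],4))
for k in knobs(d,z=.044,zlo=.038,zhi=.05,area=15,box=(.5,.33,.14,.1)): print("tray cap",k[0],k[1],np.round(k[2],4))
print(r.current_t())
E
```

```text
[0.51453984 0.1607597  0.29871287]
tray (((509.90435791015625, 323.9345703125), (116.99234771728516, 205.25062561035156), 89.12223052978516), array([ 189,    0,  178,   99, 3347], dtype=int32))
[241.80392157 231.50326797] 153 [0.51   0.0734 0.07  ]
[262.33093525 301.32374101] 139 [ 0.5567 -0.0313  0.07  ]
[262.76811594 327.65217391] 69 [ 0.5655 -0.0772  0.07  ]
11.0
```

View pics/w3.png

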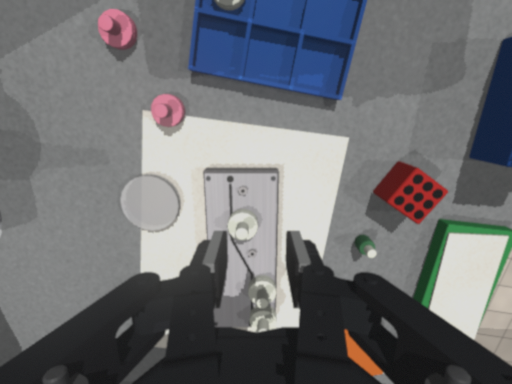

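The cartridge and tray haven't moved, and cap 1 sits in its pocket (top edge, near (230,3)). Next is cap 2.

```bash
python3 - <<'E'
from h import *
pick(.5098,.0712,99.6)
r.move_to([.51,.320,.30],down(90))
d=traylook("w4")
for k in knobs(d,z=.044,zlo=.034,zhi=.06,area=15,box=(.5,.33,.14,.1)): print("tray cap",k[0],k[1],np.round(k[2],4))
E
```

```text
t 13.9333 open 0.19022160172411978 F [ 0.6 -0.4  0.4] [-0.1 -0.1 -1.1]
tray (((510.34771728515625, 335.0487976074219), (137.83116149902344, 204.90277099609375), 89.25337219238281), array([ 181,   99,  153,  100, 3291], dtype=int32))
tray cap [206.28930818 126.87421384] 159 [0.4453 0.3697 0.044 ]
```

View pics/w4.png

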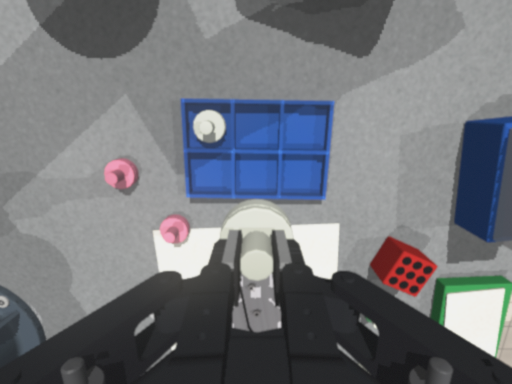

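Cap 1 is upright and centred in its pocket (208,126), and cap 2 is held. I'll place it in the middle far pocket and pick cap 3.

```bash
python3 - <<'E'
from h import *
place(*pocket((.510,.334),-.8,1,1))
r.move_to([.535,.05,.30],down(99.6))
d=cam("wrist");save("w5",d["pixels"])
for k in knobs(d,area=40): print(k[0],k[1],np.round(k[2],4))
print(r.current_t())
E
```

```text
F [ 0.2 -0.  -0.6]
placed t 18.0083
[261.13071895 230.73856209] 153 [ 0.5561 -0.0313  0.07  ]
[262.4  266.24] 150 [ 0.5673 -0.0844  0.07  ]
19.425
```

View pics/w5.png

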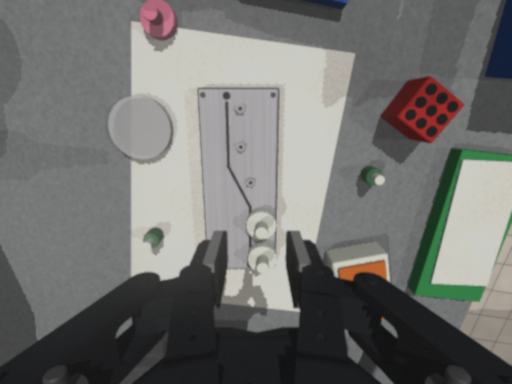

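The cartridge is unmoved, with the two remaining caps at (261,228) and (262,262).

```bash
python3 - <<'E'
from h import *
pick(.556,-.0325,99.6)
r.move_to([.51,.320,.30],down(90))
d=traylook("w6")
for k in knobs(d,z=.044,zlo=.034,zhi=.06,area=15,box=(.5,.33,.14,.1)): print("tray cap",k[0],k[1],np.round(k[2],4))
E
```

```text
t 22.3583 open 0.19704099570733297 F [ 0.4 -0.4  0.4] [ 0.4  0.5 -1.5]
tray (((526.560791015625, 313.8188171386719), (138.27340698242188, 204.7077178955078), 89.13594055175781), array([ 194,  115,  150,   98, 2949], dtype=int32))
tray cap [218.91447368 143.44736842] 152 [0.4613 0.3485 0.044 ]
tray cap [268.95172414 144.88275862] 145 [0.5275 0.3466 0.044 ]
```

View pics/w6.png

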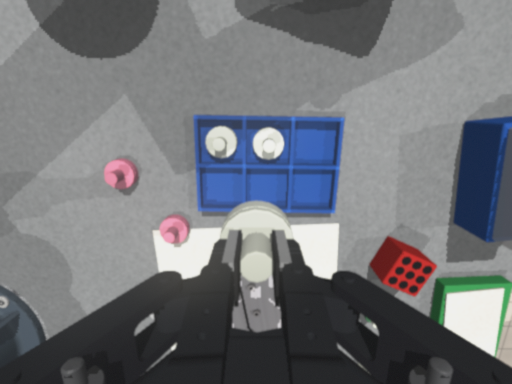

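The tray has been knocked about 27 mm and is now centred at (0.526, 0.313), with its caps still in place. I'll use the new pose.

```bash
python3 - <<'E'
from h import *
place(*pocket((.5263,.3128),-.8,2,1))
r.move_to([.535,.03,.30],down(99.6))
d=cam("wrist");save("w7",d["pixels"])
ks=knobs(d,area=40)
for k in ks: print(k[0],k[1],np.round(k[2],4))
assert len(ks)==1 and np.hypot(*(ks[0][2][:2]-[.567,-.0845]))<.008
pick(ks[0][2][0],ks[0][2][1]-.0008,99.6)
r.move_to([.526,.300,.30],down(90))
d=traylook("w8")
for k in knobs(d,z=.044,zlo=.034,zhi=.06,area=15,box=(.52,.31,.14,.1)): print("tray cap",k[0],k[1],np.round(k[2],4))
E
```

```text
F [-0.5  0.7  0.7]
placed t 26.8
[264.75   253.4625] 160 [ 0.5672 -0.0843  0.07  ]
t 31.2083 open 0.19393479967826693 F [-1.   0.1  0.2] [-0.1  0.3 -0.3]
tray (((526.4957885742188, 313.5048828125), (137.54209899902344, 204.8510284423828), 89.10142517089844), array([ 181,  100,  152,  100, 3208], dtype=int32))
tray cap [206.32051282 128.24358974] 156 [0.4617 0.3482 0.044 ]
tray cap [256.95918367 129.87755102] 147 [0.5277 0.3461 0.044 ]
tray cap [307.58860759 130.91139241] 158 [0.5939 0.3448 0.044 ]
tray cap [159.0625     222.16666667] 48 [0.3871 0.2163 0.044 ]
```

View pics/w8.png

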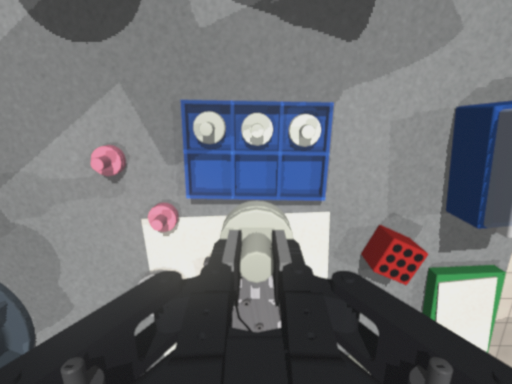

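Three caps are seated in the tray. I'll place the fourth, then look at the tray and the pen.

```bash
python3 - <<'E'
from h import *
place(*pocket((.5263,.3125),-.9,1,0))
r.move_to([.526,.270,.30],down(90))
d=traylook("w9")
r.move_to([.465,-.322,.32],down(97))
print(r.current_t())
d=cam("wrist");save("w10",d["pixels"])
X=xyz(d);Z=X[...,2];near=(abs(X[...,0]-.465)<.06)&(abs(X[...,1]+.32)<.06)
m=(near&(Z>.172)&(Z<.19)).astype(np.uint8)
c=cv2.findContours(m,cv2.RETR_EXTERNAL,cv2.CHAIN_APPROX_NONE)[0];c=max(c,key=cv2.contourArea)
e=cv2.minEnclosingCircle(c);print("pen px",e,onplane(d,[e[0]],.18),np.nanmedian(X[m>0],0))
near=(abs(X[...,0]-.48)<.1)&(abs(X[...,1]+.32)<.08)
st=near&(abs(Z-.115)<.006)
print("stand",mask_rect(d,st,.115,None))
E
```

```text
F [ 0.3  0.6 -0.5]
placed t 35.675
tray (((526.4244995117188, 313.5574035644531), (137.65744018554688, 204.9733428955078), 89.01513671875), array([ 180,   76,  156,  105, 3415], dtype=int32))
38.6083
pen px ((254.4130401611328, 190.71739196777344), 10.83434772491455) [[ 0.46455141 -0.32371679  0.18      ]] [ 0.46477169 -0.32389409  0.18010974]
stand (((482.3326110839844, -322.1153259277344), (99.29120635986328, 72.86915588378906), 7.093111991882324), array([ 227,  145,   87,   61, 3325], dtype=int32))
```

View pics/w9.png

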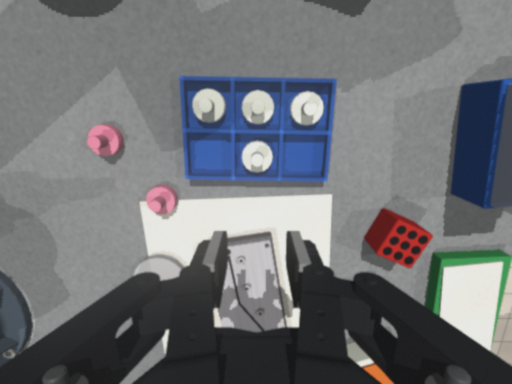

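View pics/w10.png

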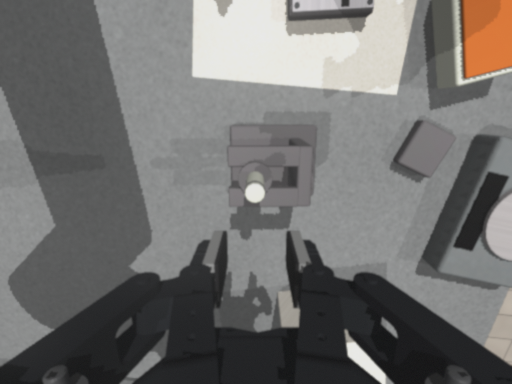

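All four caps stand upright in separate pockets. The pen top is at (0.4645, -0.324, 0.180), and the stand's yaw is about 7°. I'll check whether the pen is vertical via its collar, and at the same time measure the cartridge and line from the wide views.

```bash
python3 - <<'E'
from h import *
for n in ["wrist","top"]:
    d=cam(n);X=xyz(d);Z=X[...,2]
    near=(abs(X[...,0]-.465)<.03)&(abs(X[...,1]+.32)<.03)
    m=near&(Z>.119)&(Z<.130)
    print(n,m.sum(),"collar bbox",np.round([X[m][:,0].min(),X[m][:,0].max(),X[m][:,1].min(),X[m][:,1].max()],4),np.nanmedian(X[m],0))
    for lo,hi in [(.13,.145),(.145,.16),(.16,.175)]:
        q=near&(Z>lo)&(Z<hi); print(lo,q.sum(),np.round(X[q].mean(0),4),np.round([X[q][:,0].min(),X[q][:,0].max()],4)) if q.sum() else 0
    u,v=[int(t) for t in proj(d,[.475,-.323,.12])[0]]
    a=d["pixels"][max(v-50,0):v+50,max(u-60,0):u+60];save("pen_"+n,cv2.resize(a,None,fx=6,fy=6,interpolation=cv2.INTER_CUBIC))
E
```

```text
wrist 518 collar bbox [ 0.4454  0.4847 -0.3407 -0.3055] [ 0.46346074 -0.31778273  0.12326636]
0.13 48 [ 0.4644 -0.3172  0.1372] [0.4558 0.4736]
0.145 59 [ 0.4644 -0.3177  0.1523] [0.4554 0.4747]
0.16 68 [ 0.464  -0.3175  0.1681] [0.4551 0.4742]
top 197 collar bbox [ 0.4463  0.4835 -0.3431 -0.3069] [ 0.46205326 -0.31887681  0.12290364]
0.13 34 [ 0.4628 -0.3199  0.1371] [0.4547 0.4734]
0.145 33 [ 0.4624 -0.32    0.152 ] [0.4546 0.4726]
0.16 41 [ 0.4623 -0.3193  0.1694] [0.4543 0.4744]
```

View pics/pen_wrist.png

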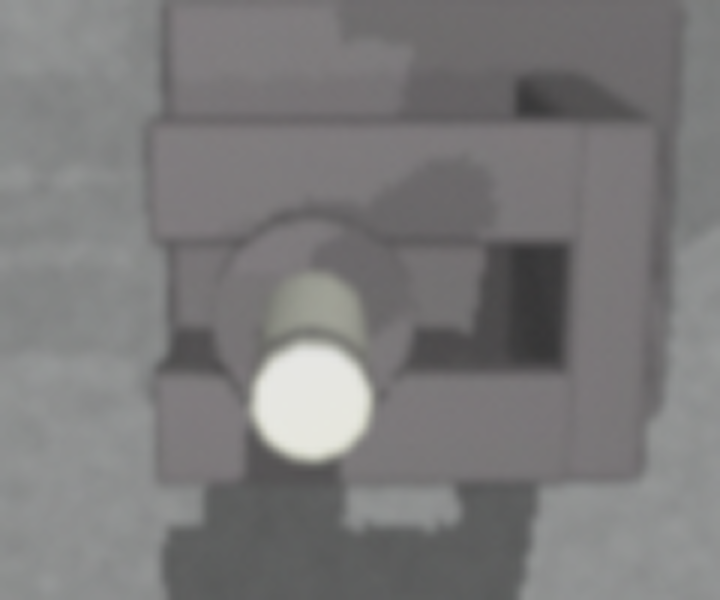

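The pen is vertical: collar and handle share one axis. I'll grip it and lift straight up.

```bash
python3 - <<'E'
from h import *
x,y=.4646,-.3242
r.set_gripper(.6,60)
r.move_to([x,y,.22],down(97)); 
r.move_linear([x,y,.157],vel=.06)
print(np.round(r.current_contact_force(),1))
r.set_gripper(0,60)
print(r.current_opening(),r.current_tool_pos(),np.round(r.current_contact_force(),1))
r.move_linear([x,y,.262],vel=.08)
print(r.current_t(),r.current_opening(),r.current_tool_pos(),np.round(r.current_contact_force(),1))
d=cam("wrist");save("w11",d["pixels"])
s=cam("scene");save("s11",s["pixels"])
for n,dd in (("wrist",d),("scene",s)): print(n,"expected tip px",proj(dd,[x,y,.03+.105]))
E
```

```text
[ 1.1  0.4 -0.1]
0.2226633248996984 [ 0.46469773 -0.32426856  0.15732266] [-0.8  0.9  3.6]
42.625 0.2184993558400181 [ 0.46446164 -0.32408995  0.2614712 ] [ 0.5  0.9 -1.2]
wrist expected tip px [[255.81560973 192.71259611]]
scene expected tip px [[131.63137677 186.16919689]]
```

View pics/w11.png

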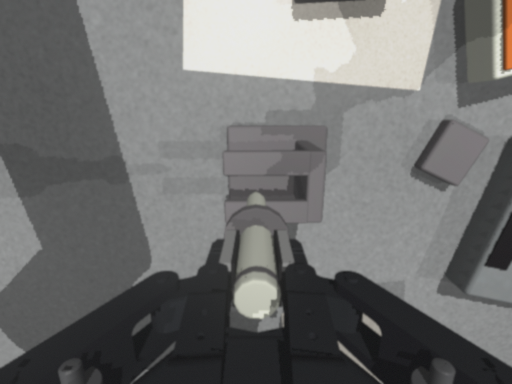

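View pics/s11.png

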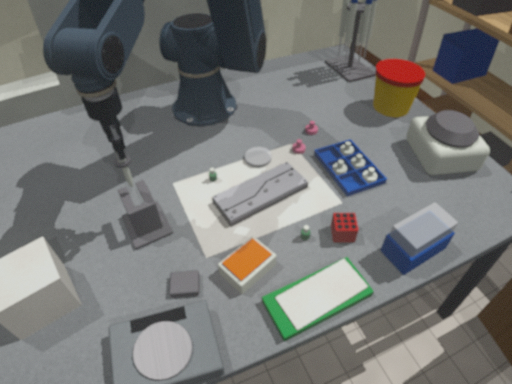

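The pen is held straight: the tip is at (257,193), against an expected (256,193). Next I'll view the joint line with the pen held clear of it.

```bash
python3 - <<'E'
from h import *
r.move_to([.525,-.075,.31],down(99.6))
r.sleep(.3)
print(r.current_t(),r.current_tool_pos())
d=cam("wrist");save("w12",d["pixels"])
np.savez("w12.npz",**{k:d[k] for k in("pixels","depth","K","D","W","camera_from_world")})
E
```

```text
44.0417 [ 0.52493511 -0.0757131   0.30978777]
```

View pics/w12.png

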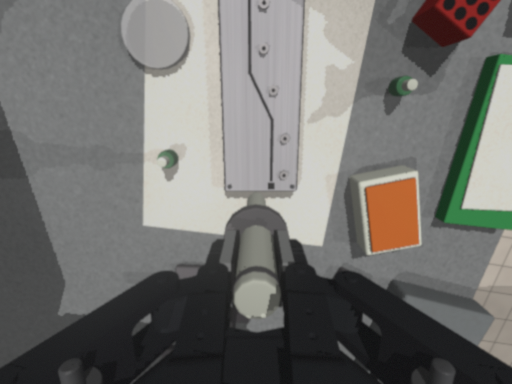

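The square mark at (271,186) is visible, but the round end is cut off at the top. I'll shift 35 mm and go a little higher.

```bash
cat > seam.py <<'E'
from h import *
def linepts(d):
    X=xyz(d);Z=X[...,2];im=d["pixels"];g=cv2.cvtColor(im,cv2.COLOR_RGB2GRAY)
    lid=((Z>.022)&(Z<.038)&(abs(X[...,0]-.52)<.13)&(abs(X[...,1]-.01)<.19)).astype(np.uint8)
    n,l,s,c=cv2.connectedComponentsWithStats(cv2.morphologyEx(lid,cv2.MORPH_OPEN,np.ones((7,7))));lid=(l==1+np.argmax(s[1:,4])).astype(np.uint8)
    med=np.median(g[lid>0])
    bh=cv2.morphologyEx(g,cv2.MORPH_BLACKHAT,np.ones((13,13)))
    inner=cv2.erode(cv2.morphologyEx(lid,cv2.MORPH_CLOSE,np.ones((9,9))),np.ones((5,5)))
    m=((bh>35)&(inner>0)).astype(np.uint8)
    n,l,s,c=cv2.connectedComponentsWithStats(m,connectivity=8)
    i=1+np.argmax(np.hypot(s[1:,2],s[1:,3])); mm=l==i
    vu=np.argwhere(mm); return mm,vu[:,::-1].astype(float),bh,lid
def bends(P,cart=(.517,.014),yaw=9.6):
    """P line points (m). split by y position in rough cartridge frame; fit 3 lines, intersect"""
    a=np.radians(yaw);Rm=np.array([[np.cos(a),-np.sin(a)],[np.sin(a),np.cos(a)]])
    L=(P[:,:2]-cart)@Rm
    f=lambda m:cv2.fitLine((P[m,:2]*1000).astype(np.float32),cv2.DIST_HUBER,0,.01,.01).ravel()/[1,1,1000,1000]
    A=f((L[:,1]>.042)&(L[:,1]<.1));B=f((L[:,1]<.022)&(L[:,1]>-.022));C=f((L[:,1]<-.042)&(L[:,1]>-.1))
    X=lambda p,q:p[2:]+p[:2]*np.linalg.solve(np.c_[p[:2],-q[:2]],q[2:]-p[2:])[0]
    b3,b5=X(A,B),X(B,C)
    dA=A[:2]*np.sign(A[1]);dC=-C[:2]*np.sign(C[1])
    eA=np.percentile((P[:,:2]-b3)@dA,99.7);eC=np.percentile((P[:,:2]-b5)@dC,99.7)
    return b3,b5,dA,dC,eA,eC
E
python3 - <<'E'
from seam import *
r.move_to([.525,-.04,.335],down(99.6)); r.sleep(.3)
print(r.current_t(),r.current_tool_pos())
d=cam("wrist");save("w13",d["pixels"])
mm,uv,bh,lid=linepts(d)
im=d["pixels"].copy();im[mm]=[255,0,0];save("w13m",cv2.resize(im[:260,130:400],None,fx=2.2,fy=2.2))
P=onplane(d,uv,.03);b3,b5,dA,dC,eA,eC=bends(P)
print("b3",b3,"b5",b5,"dist",np.linalg.norm(b3-b5),"yawA",np.degrees(np.arctan2(-dA[0],dA[1])),"yawC",np.degrees(np.arctan2(dC[0],-dC[1])),"ends",eA,eC)
print("lid z",np.nanmedian(xyz(d)[...,2][lid>0]),mask_rect(d,lid,.03,None)[0])
E
```

```text
44.6833 [ 0.52486688 -0.04048178  0.3344739 ]
b3 [0.49694251 0.04001086] b5 [ 0.53802069 -0.01461113] dist 0.06834455298406743 yawA 9.085972674472947 yawC 8.135749811481208 ends 0.08632479349440533 0.07923209630470925
lid z 0.03038343632458121 ((517.1509399414062, 14.57025146484375), (104.0270004272461, 261.79425048828125), 9.615355491638184)
```

View pics/w13m.png

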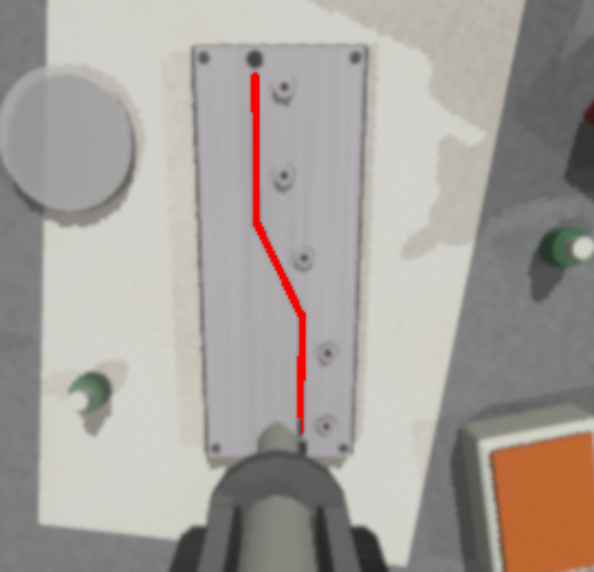

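The line was extracted cleanly. I'll cross-check with the previous view, which saw the square end better, and with the top camera, then fit a rigid pose.

```bash
cat >> seam.py <<'E'
S=np.array([[-15,115],[-15,86.7],[-15,58.3],[-15,30],[0,0],[15,-30],[15,-58.3],[15,-86.7],[15,-115]])/1000
def world(cx,cy,yaw):
    a=np.radians(yaw);Rm=np.array([[np.cos(a),-np.sin(a)],[np.sin(a),np.cos(a)]]);return S@Rm.T+[cx,cy]
E
python3 - <<'E'
from seam import *
from scipy.optimize import least_squares
np.set_printoptions(precision=4,suppress=True)
def segd(P,W): # distance of points to polyline through bends
    V=W[[0,3,5,8]];D=[]
    for a,b in zip(V[:-1],V[1:]):
        t=np.clip(((P-a)@(b-a))/((b-a)@(b-a)),0,1);D.append(np.linalg.norm(P-a-t[:,None]*(b-a),axis=1))
    return np.min(D,0)
f=np.load("w12.npz");views={"w12":{k:f[k] for k in f.files},"w13":None,"top":None}
views["top"]=cam("top");views["w13"]=cam("wrist")
save("t13",cv2.resize(views["top"]["pixels"][120:270,150:350],None,fx=4,fy=4))
allP=[]
for n,d in views.items():
    try:
        mm,uv,bh,lid=linepts(d);P=onplane(d,uv,.03)[:,:2]
    except Exception as e: print(n,e);continue
    # points + both extremes known along the row: ls on distance (lines only)
    g=least_squares(lambda p:segd(P,world(*p)),[.5173,.013,9.5],x_scale=[.001,.001,.1],loss="soft_l1",f_scale=.002)
    print(n,len(P),g.x,"rms mm",1000*np.sqrt(np.mean(segd(P,world(*g.x))**2)))
    if n!="top": allP.append(P)
P=np.vstack(allP);g=least_squares(lambda p:segd(P,world(*p)),[.5173,.013,9.5],x_scale=[.001,.001,.1],loss="soft_l1",f_scale=.002)
print("both",g.x,1000*np.sqrt(np.mean(segd(P,world(*g.x))**2)))
W=np.c_[world(*g.x),np.full(9,.03)]
for n in("w12","w13"):
    d=views[n];im=cv2.resize(d["pixels"],None,fx=3,fy=3,interpolation=cv2.INTER_CUBIC)
    for u in proj(d,W)*3+1:
        cv2.circle(im,tuple(int(round(t)) for t in u),3,(255,255,0),-1)
    save(n+"o",im[:630,560:960])
E
```

```text
w12 678 [0.5178 0.0102 9.6623] rms mm 2.005518319217434
w13 614 [0.5154 0.0184 9.4603] rms mm 2.3752883234501896
top attempt to get argmax of an empty sequence
both [0.5167 0.0141 9.5782] 2.8522134721635886
```

```bash
python3 -c "
import cv2,numpy as np
a=cv2.imread('pics/w12o.png');b=cv2.imread('pics/w13o.png');cv2.imwrite('pics/ov.png',np.hstack([a,b])[:600])"
```

```text
(no output)
```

View pics/ov.png

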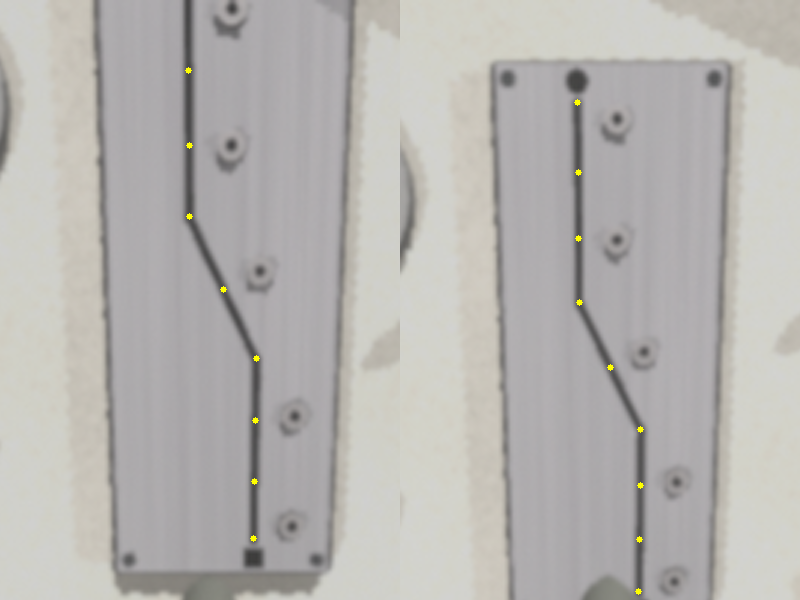

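The fitted points sit on the line in both views. I'll hover at the start point and compare the tip against the line visually before tracing.

```bash
python3 - <<'E'
from seam import *
W=world(.5167,.0141,9.58);print(W)
off=np.array([-.0008,0])
p=W[0]+off
r.move_to([*p,.21],down(99.6))
r.move_linear([*p,.166],vel=.04); r.sleep(.4)
print(r.current_t(),r.current_tool_pos(),np.round(r.current_contact_force(),1))
d=cam("wrist");save("w14",d["pixels"])
save("w14c",cv2.resize(d["pixels"][130:260,190:320],None,fx=4.6,fy=4.6,interpolation=cv2.INTER_CUBIC))
s=cam("scene");c=proj(s,[*W[0],.04])[0].astype(int);save("s14c",cv2.resize(s["pixels"][c[1]-50:c[1]+40,c[0]-60:c[0]+60],None,fx=6,fy=6,interpolation=cv2.INTER_CUBIC))
print("exp start px",proj(d,[*W[0],.03]),"tip exp",proj(d,[*r.current_tool_pos()[:2],r.current_tool_pos()[2]-.1273]))
E
```

```text
[[ 0.48277036  0.12499986]
 [ 0.48748018  0.09709453]
 [ 0.49220664  0.06909059]
 [ 0.49691645  0.04118526]
 [ 0.5167      0.0141    ]
 [ 0.53648355 -0.01298526]
 [ 0.54119336 -0.04089059]
 [ 0.54591982 -0.06889453]
 [ 0.55062964 -0.09679986]]
47.3417 [0.48198747 0.12499083 0.16604033] [-0.6  0.  -0.7]
exp start px [[256.37738173 189.71651145]] tip exp [[255.55458209 192.19612683]]
```

View pics/w14c.png

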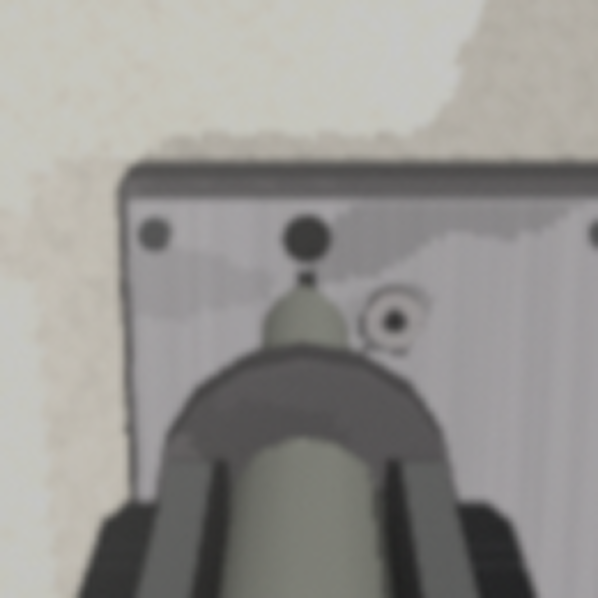

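View pics/s14c.png

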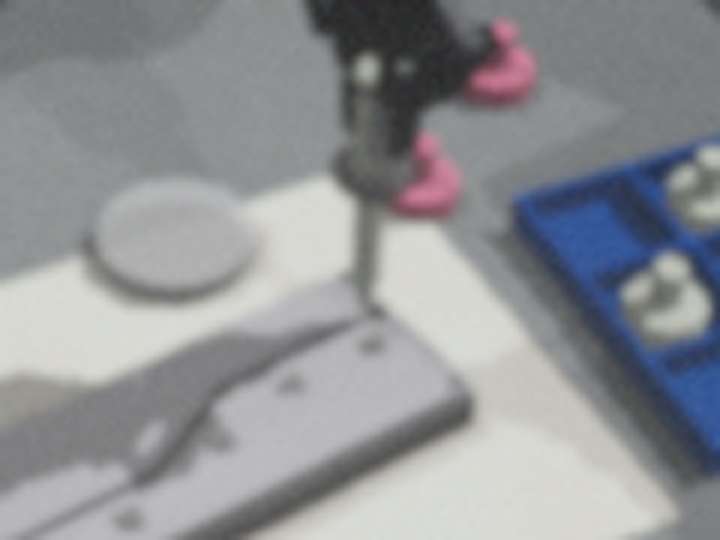

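The tip is over the start of the line, laterally within about 0.5 mm in the wrist view, and about 8 mm above the lid. I'll lower it to about 5 mm and trace at a mean 10 mm/s so that peaks stay under 2 cm/s.

```bash
python3 - <<'E'
from seam import *
import threading
W=world(.5167,.0141,9.58)+[-.0005,0]
u=lambda a,b:(b-a)/np.linalg.norm(b-a)
s=W[0]-.002*u(W[0],W[3]);e=W[8]+.002*u(W[5],W[8])
z=.1625
r.move_linear([*s,z],vel=.01)
for p in (W[3],W[5],e):
    r.move_linear([*p,z],vel=.010)
    print(round(r.current_t(),2),r.current_tool_pos(),p,np.round(r.current_contact_force(),1))
    if p is not e:
        d=cam("wrist");c=proj(d,[*p,.035])[0].astype(int)
        save("tr%d"%(p[0]*1000),cv2.resize(d["pixels"][130:250,195:315],None,fx=4,fy=4,interpolation=cv2.INTER_CUBIC))
d=cam("wrist");save("tr_end",cv2.resize(d["pixels"][130:250,195:315],None,fx=4,fy=4,interpolation=cv2.INTER_CUBIC))
E
ls pics; python3 -c "
import cv2,numpy as np,glob
f=['pics/tr496.png','pics/tr535.png','pics/tr_end.png'];f=[x for x in f if glob.glob(x)]
cv2.imwrite('pics/trall.png',cv2.resize(np.hstack([cv2.imread(x) for x in f]),None,fx=.55,fy=.55))"
```

```text
56.84 [0.49643348 0.04117053 0.16252497] [0.49641645 0.04118526] [-0.1 -0.5 -1.4]
63.75 [ 0.53598168 -0.01298547  0.16250359] [ 0.53598355 -0.01298526] [-1.  -0.3 -0.8]
72.65 [ 0.55049217 -0.09878171  0.16252444] [ 0.55046249 -0.09877197] [ 0.3  0.6 -0.5]
c1.png
c2.png
c3.png
ov.png
pen_top.png
pen_wrist.png
s11.png
s14c.png
scene0.png
t13.png
top0.png
tr496.png
tr535.png
tr_end.png
w1.png
w10.png
w11.png
w12.png
w12o.png
w13.png
w13m.png
w13o.png
w14.png
w14c.png
w2.png
w3.png
w4.png
w5.png
w6.png
w7.png
w8.png
w9.png
wrist0.png
z_scene.png
z_top.png
```

View pics/trall.png

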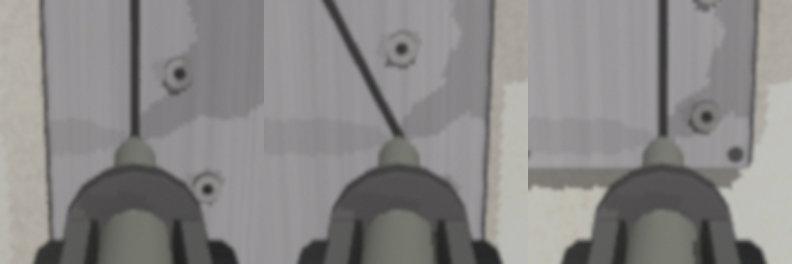

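The tip stayed on the line at both bends and at the end. Now I'll return the pen, lowering it straight into the fork 5 mm deeper than it hung, nearer the nominal point.

```bash
python3 - <<'E'
from h import *
p=r.current_tool_pos();r.move_linear([p[0],p[1],.30],vel=.12)
x,y=.4646+.005,-.3241+.0006
r.move_to([x,y,.275],down(97));r.sleep(.3)
d=cam("wrist");save("w15",d["pixels"][100:300,150:400])
r.move_linear([x,y,.1575],vel=.05);print(np.round(r.current_contact_force(),1),r.current_tool_pos())
r.set_gripper(.45);r.sleep(.4)
r.move_linear([x,y,.30],vel=.1);r.sleep(.5)
print(r.current_t(),np.round(r.current_contact_force(),1))
d=cam("wrist");save("w16",d["pixels"])
X=xyz(d);Z=X[...,2]
near=(abs(X[...,0]-.47)<.05)&(abs(X[...,1]+.32)<.05)
m=near&(Z>.172)&(Z<.19);c=np.argwhere(m).mean(0)[::-1];print("pen top",m.sum(),np.nanmedian(X[m],0))
m=near&(Z>.119)&(Z<.130);print("collar",X[m].min(0),X[m].max(0),np.nanmedian(X[m][:,2]))
save("w16c",cv2.resize(d["pixels"][100:250,180:360],None,fx=4,fy=4,interpolation=cv2.INTER_CUBIC))
E
```

```text
[ 0.2 -0.4  0.3] [ 0.46966839 -0.32352801  0.15766579]
80.6 [-0.3 -0.7  0.2]
pen top 405 [ 0.47021027 -0.3229178   0.18001747]
collar [ 0.45111865 -0.34032627  0.1194464 ] [ 0.48991616 -0.30474171  0.12984699] 0.12332663941880823
```

View pics/w16c.png

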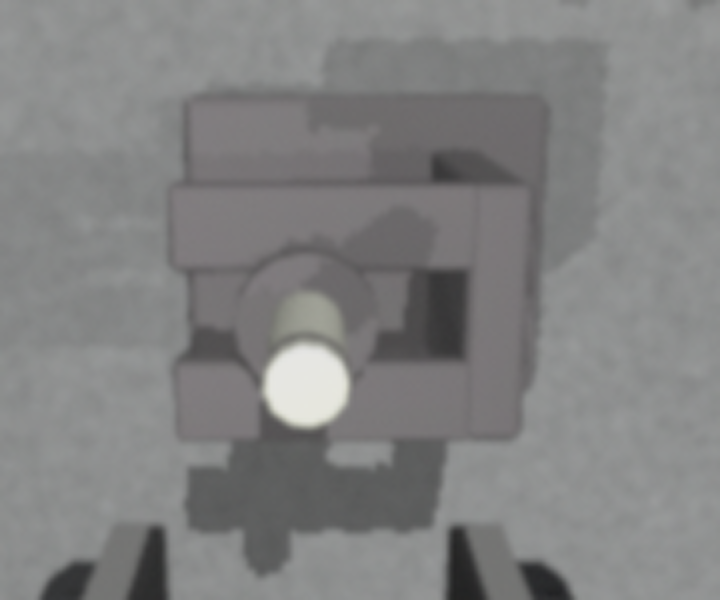

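The pen hangs upright in the fork, with the collar on the prongs and the top at 0.180. I'll back off and check the whole bench.

```bash
python3 - <<'E'
from h import *
r.set_joints([-1.28,0.351,1.652,0,1.139,-0.085]);r.sleep(.5)
d=topcheck();save("tf",cv2.resize(d["pixels"],None,fx=1.5,fy=1.5))
for k in knobs(d,z=.044,zlo=.036,zhi=.052,area=8,box=(.52,.31,.14,.1)): print("tray cap",k[0],np.round(k[2],4))
print(r.current_t())
E
```

```text
top tray (((525.0547485351562, 309.99169921875), (138.0404510498047, 200.70059204101562), 88.99314880371094), array([  79,  145,   66,   89, 3222], dtype=int32))
tray cap [ 96.30357143 156.19642857] [0.594  0.3396 0.044 ]
tray cap [ 93.57377049 186.        ] [0.527  0.3415 0.044 ]
tray cap [123.28846154 186.34615385] [0.5255 0.2749 0.044 ]
tray cap [ 90.68421053 216.36842105] [0.4604 0.3441 0.044 ]
tray cap [149.58823529 251.88235294] [0.3845 0.2122 0.044 ]
82.45
```

View pics/tf.png

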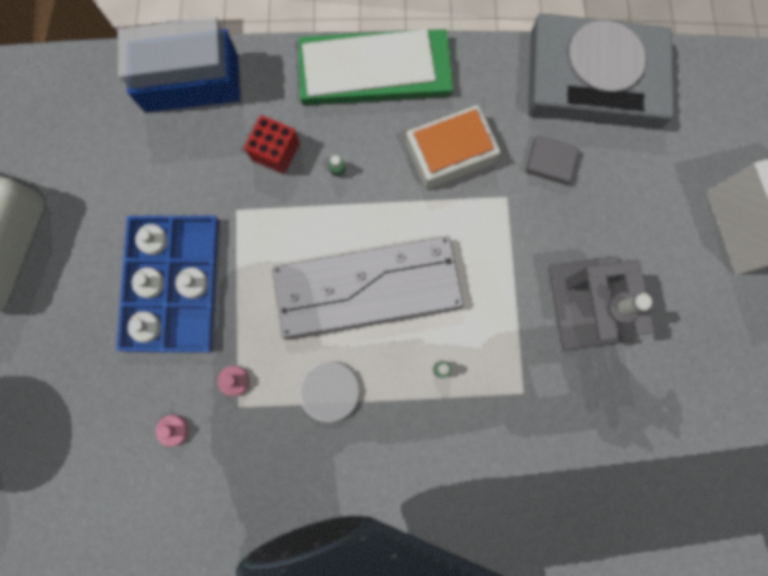

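All four caps are upright in the tray, the cartridge is clear with its line exposed, the pen is in the fork, and the bystanders stand where they were. I'll hand in.

```bash
python3 -c "
from cell import r
r.hand_in();print(r.current_t())"
```

```text
the job is handed in; nothing more can be done
the job is handed in; nothing more can be done
```

The job is handed in, finished at about 82 s of the 210 s allowed.

- **Caps:** The cartridge carried four white caps, and its middle port was bare. All four now stand upright in separate tray pockets. The tray was knocked about 27 mm while I was picking the third cap; I re-measured it before placing. The pink look-alikes were left alone.
- **Tracing:** I guided the pen tip along the joint from the round mark to the square mark at a mean speed of 10 mm/s, about 5 mm above the lid. Speed and height come from the commanded motion and arm position readings; I did not measure the tip directly. Wrist pictures at both bends and at the end showed the tip on the line.
- **Pen:** It hangs upright in the fork with its collar on the prongs, about 5 mm further in than where I found it.
- **Last check:** The final top view showed all four caps at the right height in their pockets. The cartridge, pen and bystanders were all where they should be.
- **Disagreements:** The scene camera read about 6 mm off the top camera in x, so I did not use it for positions. The top and wrist cameras differed by 1–3 mm; I used mainly the wrist camera. For the tracing I checked the pen tip against the line at the start point. The top-camera fit of the line failed because the arm was in the way.

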